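Snap the glue stick into its spring-clip holder

ROBOT

A 7-joint arm with a two-finger parallel gripper is mounted at the origin on a cart in front of the work surface, level with it; the furniture and walls round the work are solid. World frame = base frame: x ahead of the robot, y to its left, z up, the work surface at z = 0. Lengths are in m, angles in rad, forces in N, time in s.
With the tool pointing down it reaches from about 0.4 to 0.875 m from the base axis. Payload 6.5 kg.
Tool frame: the origin (TCP) lies midway between the tips of the shut fingers; the grasp point (between the pads) lies manip.hold_point_z behind it (manip.hold_point_z is the distance from the TCP to the grasp point, in m); z points along the fingers, y is the line along which they close (so a half turn about z gives the same grasp; the last joint's range is limited). The gripper opens to 85 mm and grips with 20 to 120 N. Pads are 22 mm wide; open, the fingers measure 114 mm over their backs; the gripper's body (76 mm by 85 mm) begins 54 mm behind the grasp point. The pads swing forward as they close: fully open they stand 13 mm farther back than shut.
Start: joints at [1.193, 0.536, -0.004, 1.538, 0.003, 1.067, -0.071], TCP at [0.199, -0.619, 0.194] pointing down, gripper open.
Joint ranges: [-2.7, 2.7], [-0.37, 2.16], [-1.27, 1.26], [0.24, 2.4], [-1.31, 4.45], [0.19, 1.91], [-2.76, 2.76]. Speed limits (rad/s): [2.39, 2.39, 3.14, 3.14, 3.14, 3.14, 3.14].

INTERFACE

Orientations are given as a rotation vector (axis times angle).
In Python, from plant import get_obs, optics, workorder, manip gives the robot as it stands. The module is installed in compiled form; this text tells all that it offers.
- The arm moves only by the tool apply_moves, never from a script. Its argument "steps" is a list of rows, each an object with "slide": the shift along the tool's x, y, z normalised to -1 to 1, where 1 is 0.08 m, a list of three; "rotation": the turn, a rotation vector about the tool's x, y, z normalised to -1 to 1, where 1 is 30 degrees, a list of three. In form: [{"slide": [x, y, z], "rotation": [rx, ry, rz]}, ...]. A call has 1 to 10 rows; each row is the pose to reach, as a shift and turn from the pose commanded when the call began, along the tool's axes at that moment; what a row does not reach only later rows make up. A row lasts 1/10 s, in which the tool goes at most 50 mm and 8.59 degrees, less where a joint would pass 70% of its speed; a pose out of reach is approached as far as the arm can. A call with a number of a shift or a turn outside -1 to 1 is refused whole. A call with a gripper value outside its range is refused whole. "gripper" is the closure, from 0 (fully open) to 1 (shut), set as the call begins (left out, the last holds). The fingers move at their own pace and stop on an object; "squeeze" is the grip in N (left out, the last holds). Time passes only in rows, so rows that repeat a pose let the fingers close. It gives the time, the measured TCP pose, the force, the opening and the grip force at its end, in the units of the state.
- get_obs(): the state, without advancing time (a new reading comes with each control period).
- optics.grab_frame(name): name is "scene" or "top" or "wrist"; returns a dict with "frame" (420x560x3 uint8, red, green, blue), "K" (3x3 intrinsics, pixels), "world_from_camera" (4x4, takes a point from camera to world coordinates); the wrist camera has in their place "hand_eye" (4x4, takes a point from camera to tool coordinates, whose origin is the TCP and whose axes are the flange's). Camera axes: x right, y down, z forward; pixel columns grow to the right and rows downward; lengths in m; the calibration is good to about 2 mm. A picture is of the moment at which its call begins: read the wrist's pose just before it. There is no depth.
- workorder.sign_off(): hands the job in; it is judged then, once.
The state is a dict: "time": time; "qpos": joint angles; "dq": joint speeds; "tau": joint torques, N m; "eef_pos": TCP position; "eef_rot": TCP orientation; "contact_force": force on the tool from outside, world axes, zero at the start; "wrist_torque": the same for the moment, N m; "width": opening from 0.0 (shut) to 1.0 (fully open); "finger_force": force on a finger pad.
Only numpy, scipy, OpenCV 4.12 (cv2) and the standard library are available. Lean on these libraries where they do the work, as an engineer would, in place of code of your own. Each camera call takes 0.05 s, during which the arm holds its last target. There are 200 camera calls.

TASK

Put the glue stick that lies on the wooden rest away in its spring-clip holder: press it down between the spring jaws of both clips until they snap shut over it and it sits fully home, with its foot end (the end opposite the long cap) toward the holder's end stop, then slide it along the clips until the foot rests against the stop. Push gently, never with more than about 20 N on the holder, and leave the other things on the desk where they are.

Things in the scene. Friction and masses are not known exactly. Their poses are not given: they have to be found in the camera images.
- stick_center (a point): Centre of the glue stick, a round stick 98 mm long that lies on its side, axis level. Foot part: diameter 26.8 mm, 68 mm long; cap: diameter 26.0 mm, 30 mm long. About 28 g. x axis along the stick, from foot to cap. On the rest its centre is about 26 mm above the desk, with open space beside it and 20 mm down between the saddles.
- stick_foot (a point): Centre of the flat foot end face of the glue stick, 49 mm from its centre, opposite the cap; same axes.
- holder: Grey spring-clip holder fixed to the desk; origin: centre of its underside. x along the cradle, y across, z up. Base plate 136 x 76 x 10 mm; above it a 16 mm wide steel rail (top 22 mm below a seated stick's axis) carries two clips at x = -34 and +34 mm, each 12 mm long: a saddle and two sprung jaws, left (+y) and right (-y). Nothing beside the stick between the clips, so fingers fit there.
- cradle (a point): Point on the holder's x = y = 0 line, 66 mm above the desk, axes as the holder: mean place of the centre of a fully home stick, foot toward -x. The rail with clips and stop is set higher or lower by hand and that is not measured: a home stick's axis really lies anywhere from 54 to 78 mm above the desk, so feel for it. The rail does not yield to pressing.
- stop_mark (a point): Marks where the upright end stop plate's face is along the cradle: 49 mm from cradle toward the holder's -x, same axes. The plate is 20 mm wide, 5 mm thick, and rises to 6 mm above a home stick's axis. Lower the stick some 6 mm short of it; sliding the stick in the shut clips takes about 1 to 6 N.
- rest: Light wooden rest on which the stick lies, fixed to the desk; origin at the centre of its underside. Plate 100 x 56 x 5 mm with two V saddles 10 mm long at x = -36 and +36 mm, tops 21 mm above the desk. x along the stick.
- seat_foot (a joint): Small sprung rubber pad in the saddle of the clip next to the stop, metres pressed down: 0 when free, 3 mm when the stick is fully home there (pad force under 0.2 N). The clip's jaws, hinged low and sprung shut, narrow its mouth to 21 mm, 9 mm above the home axis; flared tips 36 mm apart reach 19 mm above it. The stick meets them about 18 mm above home; passing both clips takes 8 to 12 N, then the force drops, and rises steeply on the saddles.
- seat_cap (a joint): Small sprung rubber pad in the saddle of the clip far from the stop, metres pressed down: 0 when free, 3 mm when the stick is fully home there (pad force under 0.2 N). The clip's jaws, hinged low and sprung shut, narrow its mouth to 21 mm, 9 mm above the home axis; flared tips 36 mm apart reach 19 mm above it. The stick meets them about 18 mm above home; passing both clips takes 8 to 12 N, then the force drops, and rises steeply on the saddles.
- eraser: Loose eraser in a blue sleeve, 19 x 40 x 13 mm, a bystander; origin at the centre of its underside.
- sharpener: Loose metal pencil sharpener, 16 x 26 x 13 mm, a bystander; origin at the centre of its underside.
- calculator: Loose calculator, 128 x 78 x 14 mm, a bystander; origin at the centre of its underside.

How it is judged:
By the outcome, as a careful person would: the job done as asked, in the order asked, and still so for the second after the job is handed in, with the robot touching nothing.
It also fails if it takes over 48 s, if anything falls off the work surface, if the arm or the gripper's body presses on something with over 40 N, if the wrist force passes 120 N, or if a joint passes its speed limit or range.

## Working session

There is one attempt and no reset: what is moved stays moved. The work goes in short steps, Python scripts to look and compute and a tool call to move; the robot and the scene stay as the last step left them, time stands still between calls to the robot, and variables do not carry over. Pictures are saved under pics/ and viewed, at most 10 in all, crops included, and the job is handed in when it is done.

Besides the shell and the picture viewer there is one more tool, called as name(argument=value, ...) on one line, values as JSON. apply_moves: Moves the arm, as the interface text tells. Its arguments: {"type":"object","properties":{"steps":{"type":"array"},"gripper":{"type":"number"},"squeeze":{"type":"number"}},"required":["steps"]}

```bash
mkdir -p pics; cat > h.py <<'E'
import numpy as np,cv2
from scipy.spatial.transform import Rotation as R
from plant import get_obs, optics, workorder, manip
def grab(n):
    o=get_obs(); f=optics.grab_frame(n); 
    if n=="wrist":
        T=np.eye(4);T[:3,:3]=R.from_rotvec(o["eef_rot"]).as_matrix();T[:3,3]=o["eef_pos"]
        W=T@f["hand_eye"]
    else: W=f["world_from_camera"]
    return f["frame"],np.array(f["K"]),np.array(W)
def ray(K,W,p):
    d=W[:3,:3]@np.linalg.solve(K,[p[0],p[1],1.]);return W[:3,3],d/np.linalg.norm(d)
def tri(rs):
    A=sum(np.eye(3)-np.outer(d,d) for c,d in rs);b=sum((np.eye(3)-np.outer(d,d))@c for c,d in rs)
    p=np.linalg.solve(A,b);return p,[np.linalg.norm(np.cross(p-c,d)) for c,d in rs]
def plane(r,z): c,d=r;return c+d*(z-c[2])/d[2]
def proj(K,W,P):
    q=np.linalg.inv(W)@np.append(P,1);q=K@q[:3];return q[:2]/q[2]
E
python3 - <<'E'
from h import *
o=get_obs();print({k:np.round(v,3) for k,v in o.items()},manip.hold_point_z)
ims=[]
for n in["scene","top","wrist"]:
    f,K,W=grab(n);cv2.imwrite(f"pics/{n}0.png",f[:,:,::-1]);np.savez(f"{n}0.npz",K=K,W=W);print(n,K[0,0],np.round(W,3).tolist())
E
```

```text
{'time': np.float64(0.0), 'qpos': array([ 1.193,  0.537, -0.004,  1.539,  0.003,  1.067, -0.071]), 'dq': array([-0.001, -0.   , -0.   ,  0.002,  0.   , -0.   , -0.   ]), 'tau': array([ 0.0000e+00, -5.8342e+01,  1.0490e+00, -2.5911e+01,  1.2000e-02,
        9.0000e-03,  0.0000e+00]), 'eef_pos': array([ 0.199, -0.618,  0.193]), 'eef_rot': array([-3.102e+00, -4.880e-01,  1.000e-03]), 'contact_force': array([ 0.356, -0.258,  0.602]), 'wrist_torque': array([0.011, 0.041, 0.026]), 'finger_force': np.float64(0.0), 'width': np.float64(0.999)} 0.0187
scene 509.9457016724317 [[0.833, -0.364, 0.416, 0.243], [-0.553, -0.572, 0.605, -0.869], [0.018, -0.734, -0.678, 0.659], [0.0, 0.0, 0.0, 1.0]]
top 466.74943344775846 [[0.065, -0.971, 0.23, 0.414], [-0.998, -0.062, 0.022, -0.376], [-0.007, -0.231, -0.973, 0.93], [0.0, 0.0, 0.0, 1.0]]
wrist 293.6375164692951 [[0.307, -0.9, -0.309, 0.28], [-0.952, -0.292, -0.097, -0.594], [-0.002, 0.324, -0.946, 0.373], [0.0, 0.0, 0.0, 1.0]]
```

View pics/scene0.png

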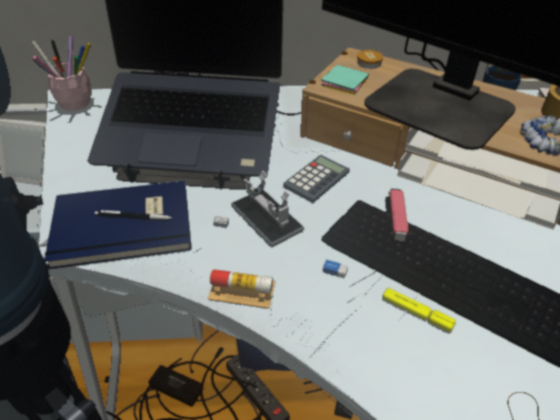

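View pics/top0.png

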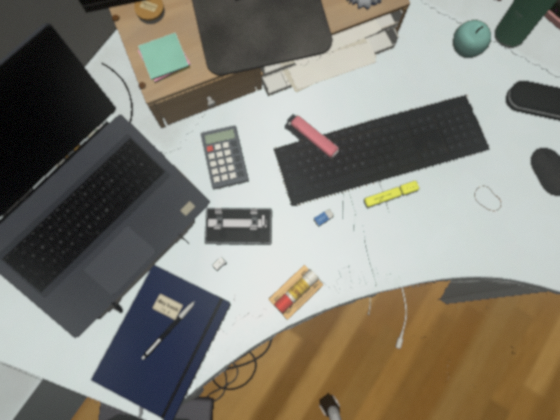

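The scene view shows the stick with its red cap at about (220,278) and its foot at (270,284), and the holder at about (268,215). The top view shows the holder at (238,226) and the stick at (297,291). Next I'll enlarge these areas.

```bash
python3 - <<'E'
import cv2,numpy as np
s=cv2.imread("pics/scene0.png");t=cv2.imread("pics/top0.png")
c=lambda i,x,y:cv2.resize(i[y:y+60,x:x+80],(400,300),interpolation=cv2.INTER_CUBIC)
t2=lambda i,x,y:c(i,x,y)
cv2.imwrite("pics/m.png",np.vstack([np.hstack([c(s,202,250),c(t,260,260)]),np.hstack([cv2.resize(s[165:249,222:334],(400,300),interpolation=2),c(t,198,196)])]))
E
```

```text
(no output)
```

View pics/m.png

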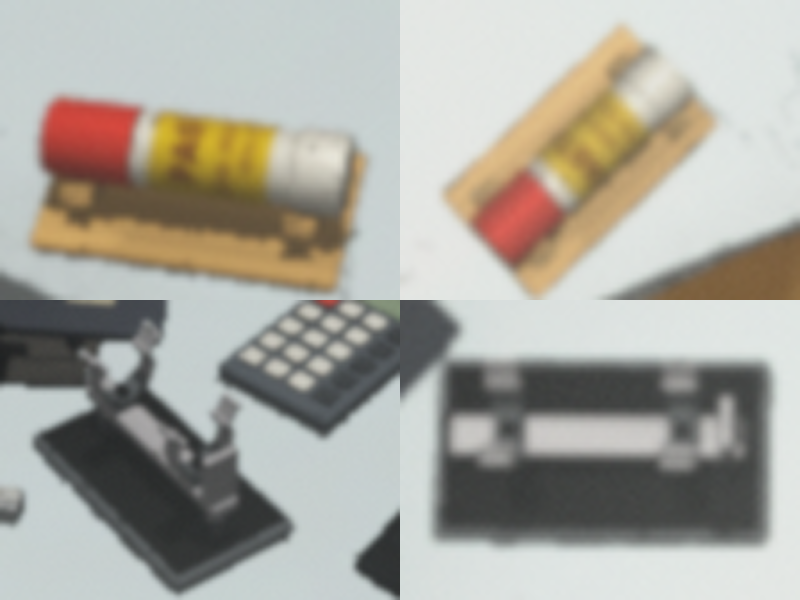

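View pics/wrist0.png

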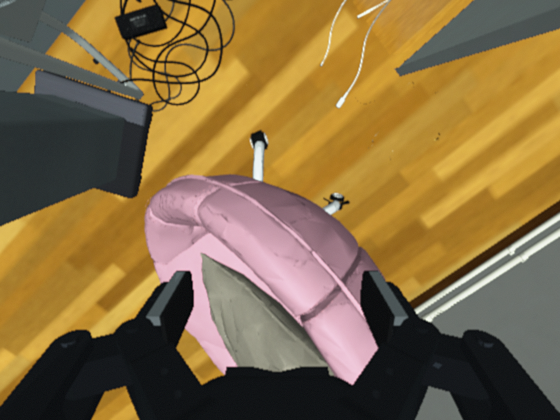

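The crops show the following:
- **Stick:** In the top crop its cap end is at about (496,243) and its foot at about (673,67). In the scene crop they are at (50,138) and (344,176).
- **Holder:** In the top crop the base-plate corners are (440,362), (770,362), (768,545) and (433,540). The stop plate is at the right end (725,430), towards world -y.

The wrist camera doesn't see the work area yet.

```bash
python3 - <<'E'
from h import *
S=np.load("scene0.npz");T=np.load("top0.npz")
s1=lambda x,y:ray(S["K"],S["W"],(202+x/5-.4,250+y/5-.4))
t1=lambda x,y:ray(T["K"],T["W"],(260+(x-400)/5-.4,260+y/5-.4))
s2=lambda x,y:ray(S["K"],S["W"],(222+x/3.571-.4,165+(y-300)/3.571-.4))
t2=lambda x,y:ray(T["K"],T["W"],(198+(x-400)/5-.4,196+(y-300)/5-.4))
cap=tri([s1(48,138),t1(496,243)]);foot=tri([s1(346,176),t1(673,67)])
print("cap",cap,"foot",foot);c,f=cap[0],foot[0];print("len",np.linalg.norm(c-f),"mid",(c+f)/2,"yaw foot->cap",np.degrees(np.arctan2(*(c-f)[1::-1])))
P=np.array([plane(t2(*p),.010)for p in[(440,362),(770,362),(768,543),(434,540)]]);print(P)
Q=np.array([plane(s2(*p),.010)for p in[(37,440),(292,527),(180,582)]]);print("scene",Q)
m=P.mean(0);d=(P[0]+P[3]-P[1]-P[2]);print("holder top",m,"yaw stop->far",np.degrees(np.arctan2(d[1],d[0])))
d=Q[0]-Q[2];print("scene ctr",(Q[0]+Q[1])/2,np.degrees(np.arctan2(d[1],d[0])))
# clip jaw tips tri: near(stop) +far clips
for n,a,b in[("farTipBackleft",(147,330),(500,378)),("nearTip back",(225,405),(680,380)),("stoptop",(222,452),(727,402))]: print(n,tri([s2(*a),t2(*b)]))
E
```

```text
cap (array([ 0.44401178, -0.37329951,  0.02602439]), [np.float64(0.0009057265242157291), np.float64(0.0009057265242158046)]) foot (array([ 0.51542264, -0.43744452,  0.02577069]), [np.float64(0.00048800668540769564), np.float64(0.000488006685407883)])
len 0.09599040566457229 mid [ 0.47971721 -0.40537201  0.02589754] yaw foot->cap 138.0681434753882
[[ 0.63530461 -0.21227113  0.01      ]
 [ 0.64379486 -0.34629174  0.01      ]
 [ 0.56943682 -0.35048391  0.01      ]
 [ 0.56213492 -0.21717984  0.01      ]]
scene [[ 0.56422676 -0.22200717  0.01      ]
 [ 0.64079615 -0.34854627  0.01      ]
 [ 0.57254661 -0.35027347  0.01      ]]
holder top [ 0.6026678  -0.28155665  0.01      ] yaw stop->far 93.38080713652495
scene ctr [ 0.60251146 -0.28527672  0.01      ] 93.71122532613683
farTipBackleft (array([ 0.61540006, -0.24853403,  0.08013229]), [np.float64(0.0017742021180922336), np.float64(0.0017742021180921792)])
nearTip back (array([ 0.61908859, -0.31565911,  0.07738138]), [np.float64(0.0012739979016358498), np.float64(0.0012739979016357426)])
stoptop (array([ 0.61135258, -0.33173864,  0.06373606]), [np.float64(0.0024804070805911132), np.float64(0.0024804070805911032)])
```

apply_moves(steps=[{"slide":[0.42,-0.15,0],"rotation":[0,0,-0.27]},{"slide":[0.83,-0.29,0],"rotation":[0,0,-0.54]},{"slide":[0.83,-0.29,0],"rotation":[0,0,-0.8]}])

```text
time: 0.45
eef_pos: [0.2617, -0.572, 0.1938]
eef_rot: [-2.925, -1.142, -0.006]
contact_force: [1.1, 0.4, 1.2]
width: 1.003
finger_force: 0.0
```

apply_moves(steps=[{"slide":[0.44,0.03,0],"rotation":[0,0,-0.27]},{"slide":[0.88,0.07,0],"rotation":[0,0,-0.54]},{"slide":[0.88,0.07,0],"rotation":[0,0,-0.8]}])

```text
time: 0.75
eef_pos: [0.3176, -0.5288, 0.1939]
eef_rot: [-2.624, -1.726, -0.007]
contact_force: [0.6, 0.7, -0.0]
width: 0.997
finger_force: 0.0
```

apply_moves(steps=[{"slide":[0.38,0.21,0],"rotation":[0,0,-0.27]},{"slide":[0.77,0.42,0],"rotation":[0,0,-0.54]},{"slide":[0.77,0.42,0],"rotation":[0,0,-0.8]}])

```text
time: 1.05
eef_pos: [0.3731, -0.486, 0.194]
eef_rot: [2.208, 2.234, 0.007]
contact_force: [-0.2, -0.0, -0.0]
width: 0.999
finger_force: 0.0
```

apply_moves(steps=[{"slide":[0.26,0.35,0],"rotation":[0,0,-0.27]},{"slide":[0.53,0.7,0],"rotation":[0,0,-0.54]},{"slide":[0.53,0.7,0],"rotation":[0,0,-0.8]}])

```text
time: 1.35
eef_pos: [0.4288, -0.4434, 0.1941]
eef_rot: [1.695, 2.643, 0.006]
contact_force: [0.3, 0.9, -0.8]
width: 1.0
finger_force: 0.0
```

apply_moves(steps=[{"slide":[0.1,0.43,0],"rotation":[0,0,-0.27]},{"slide":[0.2,0.86,0],"rotation":[0,0,-0.54]},{"slide":[0.2,0.86,0],"rotation":[0,0,-0.8]},{"slide":[0.2,0.86,0],"rotation":[0,0,-0.8]}])

```text
time: 1.75
eef_pos: [0.4806, -0.4052, 0.1936]
eef_rot: [-1.124, -2.933, -0.001]
contact_force: [-0.8, -0.5, 0.1]
width: 1.0
finger_force: 0.0
```

```bash
python3 - <<'E'
from h import *
o=get_obs();print({k:np.round(v,4).tolist() for k,v in o.items()})
f,K,W=grab("wrist");cv2.imwrite("pics/w1.png",f[:,:,::-1]);np.savez("w1.npz",K=K,W=W)
print(np.round(W,3).tolist())
for P in [(.444,-.3733,.026),(.5154,-.4374,.026),(.6026,-.283,.01)]:print(proj(K,W,P))
E
```

```text
{'time': 1.75, 'qpos': [0.9995, 0.5583, -0.5342, 1.5738, 0.3075, 1.0951, 1.2283], 'dq': [0.0148, -0.0089, 0.0557, 0.0042, -0.0112, -0.0021, -0.1238], 'tau': [-1.9025, -56.2456, -8.7351, -25.1953, -0.0435, -0.0387, 1.2323], 'eef_pos': [0.4806, -0.4052, 0.1936], 'eef_rot': [-1.1245, -2.9328, -0.0012], 'contact_force': [-0.7639, -0.5221, 0.1206], 'wrist_torque': [-0.0326, -0.0342, -0.0078], 'finger_force': 0.0, 'width': 0.9996}
[[0.668, 0.704, 0.24, 0.42], [0.744, -0.633, -0.215, -0.351], [0.001, 0.322, -0.947, 0.374], [0.0, 0.0, 0.0, 1.0]]
[275.89642695 143.0791814 ]
[275.97691463 220.85935339]
[412.02389286 188.21653145]
```

View pics/w1.png

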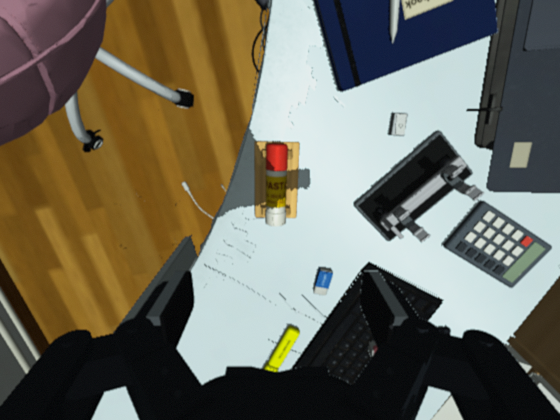

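The wrist view agrees with the estimate: cap end at (277,143) and foot at (275,224), against predictions of (276,143) and (276,221). The holder is at about (413,187), as predicted. Next I descend and grip.

apply_moves(steps=[{"slide":[0,0,0.5],"rotation":[0,0,0]},{"slide":[0,0,1],"rotation":[0,0,0]},{"slide":[0,0,1],"rotation":[0,0,0]}])

```text
time: 2.1
eef_pos: [0.4749, -0.4051, 0.1087]
eef_rot: [-1.133, -2.919, -0.003]
contact_force: [-0.4, 1.0, -0.7]
width: 0.999
finger_force: 0.0
```

apply_moves(steps=[{"slide":[0,0,0.4],"rotation":[0,0,0]},{"slide":[0,0,0.7],"rotation":[0,0,0]},{"slide":[0,0,0.7],"rotation":[0,0,0]},{"slide":[0,0,0.7],"rotation":[0,0,0]}])

```text
time: 2.5
eef_pos: [0.4804, -0.4072, 0.0597]
eef_rot: [1.132, 2.929, -0.001]
contact_force: [-0.1, -0.2, 0.6]
width: 0.999
finger_force: 0.0
```

apply_moves(steps=[{"slide":[0,0,0.3],"rotation":[0,0,0]},{"slide":[0,0,0.5],"rotation":[0,0,0]},{"slide":[0,0,0.6],"rotation":[0,0,0]},{"slide":[0,0,0.62],"rotation":[0,0,0]},{"slide":[0,0,0.62],"rotation":[0,0,0]},{"slide":[0,0,0.62],"rotation":[0,0,0]}])

```text
time: 3.1
eef_pos: [0.4807, -0.4065, 0.0092]
eef_rot: [1.129, 2.93, -0.0]
contact_force: [-0.3, 0.0, -0.6]
width: 1.002
finger_force: 0.0
```

apply_moves(steps=[{"slide":[0,0,0],"rotation":[0,0,0]},{"slide":[0,0,0],"rotation":[0,0,0]},{"slide":[0,0,0],"rotation":[0,0,0]},{"slide":[0,0,0],"rotation":[0,0,0]},{"slide":[0,0,0],"rotation":[0,0,0]},{"slide":[0,0,0],"rotation":[0,0,0]},{"slide":[0,0,0],"rotation":[0,0,0]},{"slide":[0,0,0],"rotation":[0,0,0]},{"slide":[0,0,0],"rotation":[0,0,0]},{"slide":[0,0,0],"rotation":[0,0,0]}], gripper=1, squeeze=50)

```text
time: 4.1
eef_pos: [0.48, -0.4062, 0.0084]
eef_rot: [1.129, 2.932, -0.0]
contact_force: [-0.4, 0.7, 0.1]
width: 0.0
finger_force: 0.0
```

```bash
python3 - <<'E'
from h import *
o=get_obs();print({k:np.round(v,4).tolist() for k,v in o.items()})
out=[]
f,K,W=grab("wrist");a=f
f,K,W=grab("scene");b=cv2.resize(f[210:330,170:330],(560,420),interpolation=2)
cv2.imwrite("pics/w2.png",cv2.resize(np.hstack([a,b])[:,:,::-1],(800,300)))
E
```

```text
{'time': 4.1, 'qpos': [0.9356, 0.7841, -0.4388, 1.6817, 0.4428, 0.776, 1.1239], 'dq': [0.0013, -0.0016, -0.0, -0.0013, -0.0004, -0.0008, 0.001], 'tau': [0.0002, -61.9447, -7.4416, -18.7447, 0.0098, 0.0018, -0.0], 'eef_pos': [0.48, -0.4062, 0.0084], 'eef_rot': [1.1292, 2.9316, -0.0001], 'contact_force': [-0.4033, 0.727, 0.1241], 'wrist_torque': [0.0157, -0.0005, 0.0211], 'finger_force': 0.0, 'width': 0.0003}
```

View pics/w2.png

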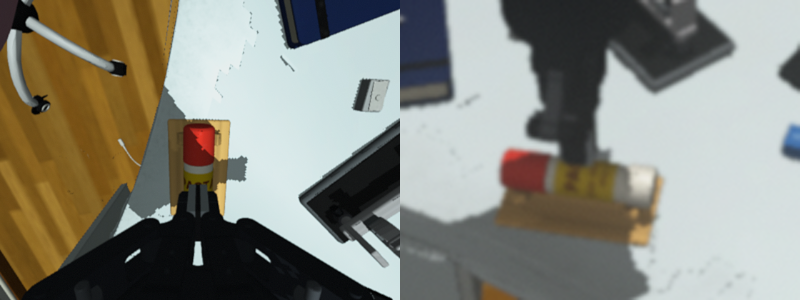

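The fingers look closed over or beside the stick, which still lies on the rest. I'll check numerically where the TCP projects.

```bash
python3 - <<'E'
from h import *
f,K,W=grab("wrist");o=get_obs();T=np.array(o["eef_pos"])
for z in(0,.0187,.03,.05):print(z,proj(K,W,T+[0,0,z]))
for P in [(.444,-.3733,.026),(.5154,-.4374,.026)]:print(proj(K,W,P))
f2,K2,W2=grab("scene");print("tcp scene",proj(K2,W2,T),proj(K2,W2,T+[0,0,.0187]))
f3,K3,W3=grab("top");print("tcp top",proj(K3,W3,T),proj(K3,W3,T+[0,0,.0187]))
a=cv2.resize(f[150:360,140:420],(400,300),interpolation=2)
b=cv2.resize(f2[240:315,195:295],(400,300),interpolation=2)
c=cv2.resize(f3[250:325,250:350],(400,300),interpolation=2)
cv2.imwrite("pics/w3.png",np.vstack([np.hstack([a,b]),np.hstack([c,c*0])])[:,:,::-1])
E
```

```text
0 [276.64475112 241.32427937]
0.0187 [276.65535939 254.0238071 ]
0.03 [276.66285038 262.99152421]
0.05 [276.67873593 282.00866698]
[277.07720222 174.62634122]
[277.48478096 317.20201259]
tcp scene [242.13962559 288.10313319] [241.66526307 280.67136419]
tcp top [296.5960457  291.28575602] [296.95364158 290.60525963]
```

View pics/w3.png

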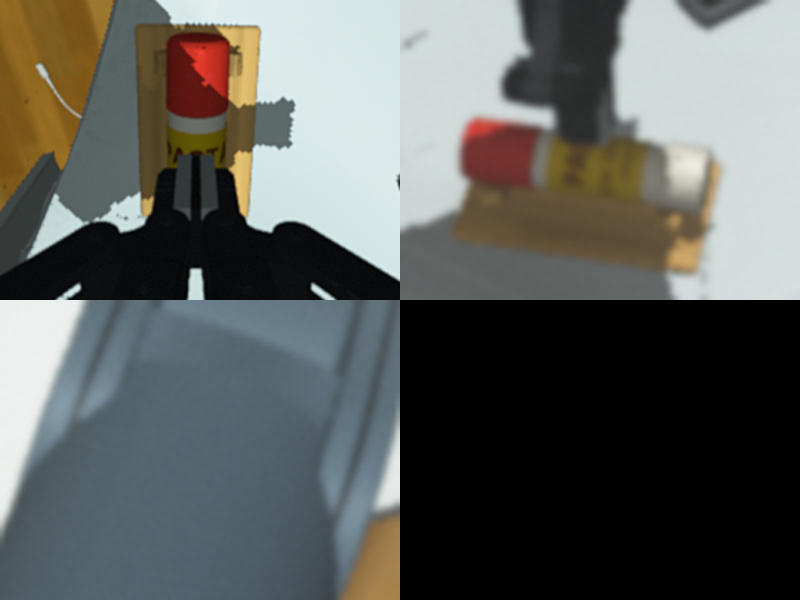

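The stick hasn't moved: the cap end is at (278.6,174.5), against a prediction of (277,174.6). The fingertip shows at row ~258, about 27 mm above the TCP, either because the fingers are short or because the stick hides them. I'll lift and look again.

apply_moves(steps=[{"slide":[0,0,-0.4],"rotation":[0,0,0]},{"slide":[0,0,-0.75],"rotation":[0,0,0]},{"slide":[0,0,-0.75],"rotation":[0,0,0]},{"slide":[0,0,-0.75],"rotation":[0,0,0]}])

```text
time: 4.75
eef_pos: [0.4802, -0.4065, 0.0688]
eef_rot: [1.129, 2.931, -0.001]
contact_force: [-0.4, 0.3, -0.4]
width: -0.0
finger_force: 0.0
```

```bash
python3 - <<'E'
from h import *
f,K,W=grab("wrist");o=get_obs();T=np.array(o["eef_pos"]);print(T,o["width"],np.round(o["contact_force"],1))
for z in(0,.0187,.03,.05):print(z,proj(K,W,T+[0,0,z]))
for P in [(.444,-.3733,.026),(.5154,-.4374,.026)]:print(proj(K,W,P))
f2,K2,W2=grab("scene");print("tcp scene",[proj(K2,W2,T+[0,0,z]) for z in(0,.0187,.03)])
a=cv2.resize(f[150:360,140:420],(400,300),interpolation=2)
b=cv2.resize(f2[225:300,195:295],(400,300),interpolation=2)
cv2.imwrite("pics/w4.png",np.hstack([a,b])[:,:,::-1])
E
```

```text
[ 0.47951381 -0.40603051  0.06784258] 0.000744417038609472 [-0.4  0.4 -0.8]
0 [276.47695871 239.62867486]
0.0187 [276.46615808 252.14692441]
0.03 [276.45853579 260.98138134]
0.05 [276.44238419 279.70156241]
[277.09822914 158.16697486]
[277.43114221 270.49668297]
tcp scene [array([240.23589928, 263.70379254]), array([239.70507194, 255.4770578 ]), array([239.3757156, 250.3727101])]
```

View pics/w4.png

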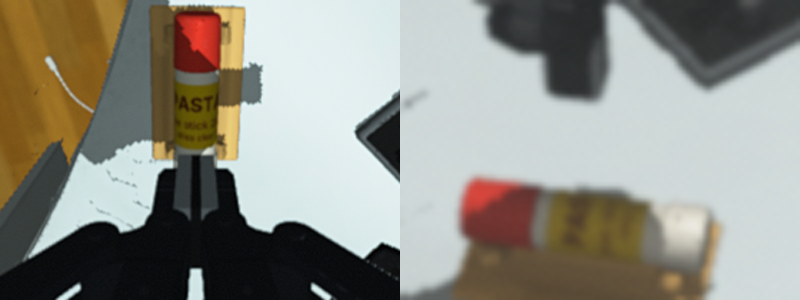

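The shut fingertips again show at row ~258 in the wrist view, and at (239,249) in the scene view. So the real tips sit about 30–45 mm behind the reported TCP. I'll find the offset by touching the top of the stick, about 39 mm up, gently with the shut fingers.

apply_moves(steps=[{"slide":[0,0,0.4],"rotation":[0,0,0]},{"slide":[0,0,0.75],"rotation":[0,0,0]},{"slide":[0,0,0.75],"rotation":[0,0,0]},{"slide":[0,0,0.75],"rotation":[0,0,0]}])

```text
time: 5.25
eef_pos: [0.4795, -0.4055, 0.0078]
eef_rot: [-1.128, -2.93, -0.001]
contact_force: [0.2, -0.2, 1.1]
width: 0.001
finger_force: 0.0
```

apply_moves(steps=[{"slide":[0,0,0.03],"rotation":[0,0,0]},{"slide":[0,0,0.05],"rotation":[0,0,0]},{"slide":[0,0,0.05],"rotation":[0,0,0]}])

```text
time: 5.55
eef_pos: [0.4804, -0.4065, 0.0051]
eef_rot: [1.129, 2.931, -0.001]
contact_force: [0.7, -0.5, -0.1]
width: 0.0
finger_force: 0.0
```

apply_moves(steps=[{"slide":[0,0,0.025],"rotation":[0,0,0]},{"slide":[0,0,0.025],"rotation":[0,0,0]}])

```text
time: 5.75
eef_pos: [0.48, -0.4062, 0.0024]
eef_rot: [1.129, 2.932, -0.0]
contact_force: [0.2, 0.3, 1.0]
width: 0.0
finger_force: 0.0
```

apply_moves(steps=[{"slide":[0,0,0.025],"rotation":[0,0,0]},{"slide":[0,0,0.025],"rotation":[0,0,0]}])

```text
time: 5.95
eef_pos: [0.4802, -0.4064, 0.0014]
eef_rot: [1.129, 2.931, -0.001]
contact_force: [-2.2, 2.0, 9.5]
width: -0.004
finger_force: 4.2
```

apply_moves(steps=[{"slide":[0,0,0.025],"rotation":[0,0,0]},{"slide":[0,0,0.025],"rotation":[0,0,0]}])

```text
time: 6.15
eef_pos: [0.4803, -0.4064, 0.0011]
eef_rot: [1.13, 2.932, -0.002]
contact_force: [-6.3, 4.4, 23.6]
width: 0.002
finger_force: 11.8
```

Contact came at TCP z ≈ 0.0015, so the tips sit about 37.5 mm behind the reported TCP. That puts the grasp at TCP z ≈ -0.030.

apply_moves(steps=[{"slide":[0,0,-0.12],"rotation":[0,0,0]},{"slide":[0,0,-0.12],"rotation":[0,0,0]},{"slide":[0,0,-0.12],"rotation":[0,0,0]},{"slide":[0,0,-0.12],"rotation":[0,0,0]},{"slide":[0,0,-0.12],"rotation":[0,0,0]},{"slide":[0,0,-0.12],"rotation":[0,0,0]}], gripper=0)

```text
time: 6.75
eef_pos: [0.4799, -0.406, 0.0076]
eef_rot: [-1.129, -2.931, -0.0]
contact_force: [-0.4, 0.1, -0.0]
width: 0.993
finger_force: 0.0
```

```bash
python3 - <<'E'
from h import *
f,K,W=grab("wrist");cv2.imwrite("pics/w5.png",f[100:400,80:480,::-1])
o=get_obs();print(o["eef_pos"],o["width"],o["qpos"])
for P in [(.444,-.3733,.026),(.5154,-.4374,.026)]:print(proj(K,W,P))
E
```

```text
[ 0.47988606 -0.4060478   0.00766775] 1.0015897606609685 [ 0.93595575  0.78533415 -0.43935635  1.68184455  0.44393642  0.77555223
  1.12297425]
[277.04390695 175.34755125]
[277.46047861 318.34503053]
```

View pics/w5.png

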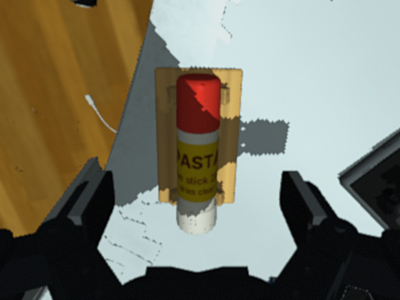

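The stick is unmoved and centred between the open fingers, with its cap end at crop (198,75) and its foot at (197,230). I'll descend and grip.

apply_moves(steps=[{"slide":[0,0,0.25],"rotation":[0,0,0]},{"slide":[0,0,0.4],"rotation":[0,0,0]},{"slide":[0,0,0.46],"rotation":[0,0,0]},{"slide":[0,0,0.46],"rotation":[0,0,0]}])

```text
time: 7.2
eef_pos: [0.4795, -0.4057, -0.0297]
eef_rot: [-1.129, -2.93, -0.001]
contact_force: [0.2, 0.2, 0.0]
width: 1.0
finger_force: 0.0
```

apply_moves(steps=[{"slide":[0,0,0],"rotation":[0,0,0]},{"slide":[0,0,0],"rotation":[0,0,0]},{"slide":[0,0,0],"rotation":[0,0,0]},{"slide":[0,0,0],"rotation":[0,0,0]},{"slide":[0,0,0],"rotation":[0,0,0]},{"slide":[0,0,0],"rotation":[0,0,0]},{"slide":[0,0,0],"rotation":[0,0,0]}], gripper=1, squeeze=50)

```text
time: 7.9
eef_pos: [0.4804, -0.4062, -0.0283]
eef_rot: [1.129, 2.931, -0.0]
contact_force: [-0.7, 1.0, 5.0]
width: 0.293
finger_force: 49.0
```

apply_moves(steps=[{"slide":[0,0,-0.3],"rotation":[0,0,0]},{"slide":[0,0,-0.7],"rotation":[0,0,0]},{"slide":[0,0,-1],"rotation":[0,0,0]}])

```text
time: 8.2
eef_pos: [0.4802, -0.4063, 0.0524]
eef_rot: [1.129, 2.931, -0.0]
contact_force: [0.3, -0.0, -0.8]
width: 0.293
finger_force: 49.2
```

apply_moves(steps=[{"slide":[0,0,-0.6],"rotation":[0,0,0]},{"slide":[0,0,-0.65],"rotation":[0,0,0]},{"slide":[0,0,-0.65],"rotation":[0,0,0]}])

```text
time: 8.5
eef_pos: [0.4808, -0.4069, 0.1045]
eef_rot: [1.128, 2.929, -0.002]
contact_force: [0.5, 0.7, -0.5]
width: 0.293
finger_force: 49.2
```

```bash
python3 - <<'E'
from h import *
o=get_obs();print({k:np.round(v,4).tolist() for k,v in o.items()})
D=np.load("w1.npz");im=cv2.imread("pics/w1.png")
def quad(g,roi,thr):
    x0,y0,x1,y1=roi;m=(cv2.cvtColor(g,6)[y0:y1,x0:x1]<thr).astype(np.uint8)
    m=cv2.morphologyEx(m,3,np.ones((9,9)))
    n,l,s,c=cv2.connectedComponentsWithStats(m);k=1+np.argmax(s[1:,4])
    r=cv2.minAreaRect(np.argwhere(l==k)[:,::-1].astype(np.float32)+[x0,y0] if 0 else (np.argwhere(l==k)[:,::-1]+[x0,y0]).astype(np.float32))
    h=cv2.convexHull((np.argwhere(l==k)[:,::-1]+[x0,y0]).astype(np.float32))
    a=cv2.approxPolyDP(h,4,True)[:,0];return a,cv2.boxPoints(r)
t=cv2.imread("pics/top0.png")
T=np.load("top0.npz")
for nm,g,roi,M in[("top",t,(203,200,276,250),T),("w1",im,(345,125,472,245),D)]:
    a,b=quad(g,roi,110);print(nm,a.tolist(),b.round(1).tolist())
    print(np.round([plane(ray(M["K"],M["W"],p),.01)[:2] for p in a],4).tolist())
P=np.array([plane(ray(D["K"],D["W"],p),.010) for p in[(354.5,203),(440,131),(389,240)]]);print(P,"ctr",(P[1]+P[2])/2)
# stick in scene/top now
for n in("scene","top"):
    f,K,W=grab(n);cv2.imwrite(f"pics/l_{n}.png",f[:,:,::-1])
    for z in(.0543,):
        Z=R.from_rotvec(o["eef_rot"]).as_matrix();c=np.array(o["eef_pos"])+[0,0,z]
        print(n,[proj(K,W,c+s*.049*Z[:,0]).round(1).tolist() for s in(-1,1)])
    # red mask centroid and extent
    hs=cv2.cvtColor(f,cv2.COLOR_RGB2HSV);r=((hs[...,0]<6)|(hs[...,0]>174))&(hs[...,1]>170)&(hs[...,2]>90)
    n_,l,s,ce=cv2.connectedComponentsWithStats(r.astype(np.uint8));i=np.argsort(-s[1:,4])[:3]+1;print(s[i].tolist(),ce[i].round(1).tolist(),"pred cap mid",proj(K,W,c+.034*Z[:,0]))
E
```

```text
{'time': 8.5, 'qpos': [0.9764, 0.6571, -0.4983, 1.6444, 0.3727, 0.933, 1.1771], 'dq': [-0.006, 0.0416, 0.0191, 0.0378, 0.0057, -0.0076, -0.0052], 'tau': [0.021, -61.3298, -8.0077, -23.4509, -0.0481, 0.0646, 0.0482], 'eef_pos': [0.4808, -0.4069, 0.1045], 'eef_rot': [1.1284, 2.9291, -0.0019], 'contact_force': [0.4931, 0.6915, -0.4951], 'wrist_torque': [-0.0092, 0.0209, 0.0067], 'finger_force': 49.1685, 'width': 0.2929}
top [[269.0, 241.0], [203.0, 242.0], [203.0, 200.0], [269.0, 210.0]] [[203.0, 200.0], [270.0, 200.0], [270.0, 243.0], [203.0, 243.0]]
[[0.5756, -0.3457], [0.5652, -0.2141], [0.6517, -0.2053], [0.6393, -0.3413]]
w1 [[471.0, 166.0], [471.0, 190.0], [421.0, 239.0], [388.0, 244.0], [354.0, 205.0], [436.0, 131.0]] [[351.79998779296875, 203.5], [436.70001220703125, 127.5999984741211], [485.79998779296875, 182.60000610351562], [401.0, 258.5]]
[[0.6277, -0.2127], [0.6549, -0.2283], [0.6701, -0.3132], [0.6464, -0.3507], [0.5711, -0.3515], [0.5625, -0.2225]]
[[ 0.56939419 -0.34934084  0.01      ]
 [ 0.5657313  -0.21893537  0.01      ]
 [ 0.64238909 -0.34622606  0.01      ]] ctr [ 0.60406019 -0.28258071  0.01      ]
scene [[272.9, 225.0], [204.8, 217.1]]
[[276, 409, 4, 3, 11]] [[277.6, 410.1]] pred cap mid [215.05723826 218.26379072]
top [[321.5, 263.7], [279.0, 305.7]]
[] [] pred cap mid [285.62913171 299.13958357]
```

apply_moves(steps=[{"slide":[0,0.3,0],"rotation":[0,0,0.25]},{"slide":[-0.01,0.74,0],"rotation":[0,0,0.5]}])

```text
time: 8.8
eef_pos: [0.5174, -0.3645, 0.1008]
eef_rot: [-1.514, -2.748, 0.003]
contact_force: [0.5, 0.3, -0.4]
width: 0.297
finger_force: 49.2
```

apply_moves(steps=[{"slide":[0.09,0.36,0],"rotation":[0,0,0.25]},{"slide":[0.18,0.72,0],"rotation":[0,0,0.5]}])

```text
time: 9.0
eef_pos: [0.5603, -0.3179, 0.1009]
eef_rot: [-1.854, -2.532, 0.001]
contact_force: [0.0, 0.5, -1.2]
width: 0.293
finger_force: 49.2
```

apply_moves(steps=[{"slide":[0.18,0.32,0],"rotation":[0,0,0.25]},{"slide":[0.36,0.65,0],"rotation":[0,0,0.5]},{"slide":[0.36,0.65,0],"rotation":[0,0,0.5]},{"slide":[0.36,0.65,0],"rotation":[0,0,0.5]}])

```text
time: 9.4
eef_pos: [0.6008, -0.2748, 0.1012]
eef_rot: [-2.16, -2.278, 0.002]
contact_force: [-0.2, 0.3, -0.4]
width: 0.298
finger_force: 49.2
```

```bash
python3 - <<'E'
from h import *
o=get_obs();print({k:np.round(v,4).tolist() for k,v in o.items()})
Z=R.from_rotvec(o["eef_rot"]).as_matrix();c=np.array(o["eef_pos"])+[0,0,.0543];print("yaw",np.degrees(np.arctan2(Z[1,0],Z[0,0])))
ims=[]
h=np.array([.603,-.283,0]);hx=np.array([-.052,.999,0]);hy=np.array([-.999,-.052,0])
for n in("wrist","scene","top"):
    f,K,W=grab(n);cv2.imwrite(f"pics/p_{n}.png",f[:,:,::-1]);np.savez(f"p_{n}.npz",K=K,W=W)
    print(n,"stick foot,cap",[proj(K,W,c+s*.049*Z[:,0]).round(1).tolist() for s in(-1,1)],"plate",[proj(K,W,h+a*.068*hx+b*.038*hy+[0,0,.01]).round(1).tolist() for a,b in((-1,-1),(-1,1),(1,1),(1,-1))])
    x,y=[int(v) for v in proj(K,W,c-[0,0,.04])];w=100 if n=="wrist" else 50
    if n=="wrist": cr=f[80:380,80:480]
    else: cr=f[max(0,y-45):max(0,y-45)+90,x-60:x+60];print("crop",n,x-60,max(0,y-45))
    ims.append(cv2.resize(cr,(400,300),interpolation=2))
cv2.imwrite("pics/p.png",np.vstack([np.hstack(ims[:2]),np.hstack([ims[2],ims[2]*0])])[:,:,::-1])
E
```

```text
{'time': 9.4, 'qpos': [0.5725, 0.6801, -0.3162, 1.5595, 0.2439, 0.9443, 0.231], 'dq': [0.0415, -0.0097, 0.0211, 0.0062, 0.0077, 0.0038, 0.0092], 'tau': [-2.5427, -62.9302, -5.8773, -23.6487, -0.2165, -0.0897, -0.1609], 'eef_pos': [0.6008, -0.2748, 0.1012], 'eef_rot': [-2.1597, -2.2776, 0.0023], 'contact_force': [-0.2174, 0.2891, -0.391], 'wrist_torque': [-0.0098, 0.003, -0.0205], 'finger_force': 49.1935, 'width': 0.2975}
yaw 93.04191243351751
wrist stick foot,cap [[274.0, 364.6], [273.5, 191.6]] plate [[313.6, 272.5], [241.1, 272.3], [235.4, 139.0], [320.0, 139.2]]
scene stick foot,cap [[279.3, 163.8], [245.8, 135.3]] plate [[305.2, 227.5], [270.9, 245.4], [229.4, 202.8], [262.4, 187.8]]
crop scene 202 123
top stick foot,cap [[255.6, 209.4], [198.3, 208.8]] plate [[272.9, 207.7], [272.4, 244.7], [204.3, 243.9], [206.1, 207.0]]
crop top 169 169
```

View pics/p.png

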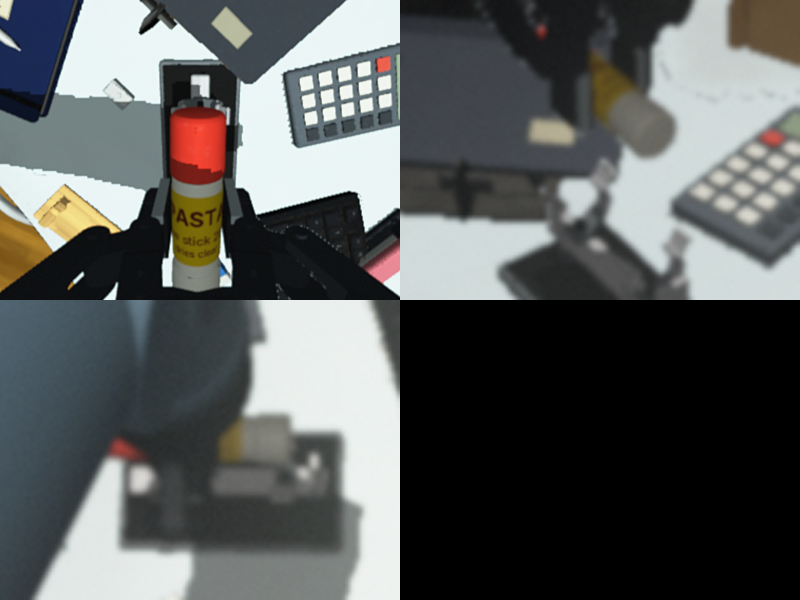

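The picture shows the stick level above the cradle, with the foot towards the stop. In the top view the foot is at pixel (256,210), 0.7 px from prediction. The holder lies about 2–3 mm to the tool's +y side. I'll correct that and lower.

apply_moves(steps=[{"slide":[0,0.034,0.3],"rotation":[0,0,0]},{"slide":[0,0.034,0.65],"rotation":[0,0,0]},{"slide":[0,0.034,0.65],"rotation":[0,0,0]},{"slide":[0,0.034,0.65],"rotation":[0,0,0]}])

```text
time: 9.95
eef_pos: [0.6033, -0.2768, 0.0511]
eef_rot: [-2.166, -2.274, 0.001]
contact_force: [-0.6, -0.3, 0.4]
width: 0.294
finger_force: 49.2
```

apply_moves(steps=[{"slide":[0,0,0.05],"rotation":[0,0,0]},{"slide":[0,0,0.1],"rotation":[0,0,0]},{"slide":[0,0,0.1],"rotation":[0,0,0]}])

```text
time: 10.25
eef_pos: [0.6042, -0.2761, 0.0434]
eef_rot: [2.165, 2.276, -0.0]
contact_force: [0.5, -0.4, -0.4]
width: 0.295
finger_force: 49.2
```

apply_moves(steps=[{"slide":[0,0,0.03],"rotation":[0,0,0]},{"slide":[0,0,0.06],"rotation":[0,0,0]},{"slide":[0,0,0.06],"rotation":[0,0,0]}])

```text
time: 10.55
eef_pos: [0.604, -0.2758, 0.038]
eef_rot: [-2.165, -2.276, 0.0]
contact_force: [0.2, -0.1, -0.5]
width: 0.292
finger_force: 49.2
```

apply_moves(steps=[{"slide":[0,0,0.03],"rotation":[0,0,0]},{"slide":[0,0,0.06],"rotation":[0,0,0]},{"slide":[0,0,0.06],"rotation":[0,0,0]}])

```text
time: 10.85
eef_pos: [0.6039, -0.2758, 0.0331]
eef_rot: [-2.165, -2.276, 0.001]
contact_force: [0.1, -0.7, -0.0]
width: 0.292
finger_force: 49.2
```

apply_moves(steps=[{"slide":[0,0,0.03],"rotation":[0,0,0]},{"slide":[0,0,0.05],"rotation":[0,0,0]},{"slide":[0,0,0.05],"rotation":[0,0,0]}])

```text
time: 11.15
eef_pos: [0.604, -0.2759, 0.0293]
eef_rot: [-2.165, -2.276, 0.0]
contact_force: [-0.8, -0.2, -0.4]
width: 0.298
finger_force: 49.2
```

apply_moves(steps=[{"slide":[0,0,0.03],"rotation":[0,0,0]},{"slide":[0,0,0.05],"rotation":[0,0,0]},{"slide":[0,0,0.05],"rotation":[0,0,0]}])

```text
time: 11.45
eef_pos: [0.604, -0.2759, 0.0252]
eef_rot: [-2.165, -2.276, 0.0]
contact_force: [0.0, -0.7, -0.6]
width: 0.296
finger_force: 49.2
```

apply_moves(steps=[{"slide":[0,0,0.02],"rotation":[0,0,0]},{"slide":[0,0,0.04],"rotation":[0,0,0]},{"slide":[0,0,0.04],"rotation":[0,0,0]}])

```text
time: 11.75
eef_pos: [0.6039, -0.2761, 0.0226]
eef_rot: [-2.165, -2.276, 0.001]
contact_force: [-2.7, -0.1, 3.5]
width: 0.292
finger_force: 49.7
```

apply_moves(steps=[{"slide":[0,-0.02,0],"rotation":[0,0,0]},{"slide":[0,-0.02,0.02],"rotation":[0,0,0]},{"slide":[0,-0.02,0.02],"rotation":[0,0,0]}])

```text
time: 12.05
eef_pos: [0.6038, -0.2762, 0.0216]
eef_rot: [2.164, 2.275, 0.002]
contact_force: [-0.5, 0.4, 5.2]
width: 0.293
finger_force: 49.8
```

apply_moves(steps=[{"slide":[0,0,0.015],"rotation":[0,0,0]},{"slide":[0,0,0.03],"rotation":[0,0,0]},{"slide":[0,0,0.03],"rotation":[0,0,0]}])

```text
time: 12.35
eef_pos: [0.6042, -0.2764, 0.02]
eef_rot: [2.163, 2.274, 0.002]
contact_force: [-1.4, -0.1, 10.0]
width: 0.296
finger_force: 50.2
```

apply_moves(steps=[{"slide":[0,0,0.015],"rotation":[0,0,0]},{"slide":[0,0,0.03],"rotation":[0,0,0]},{"slide":[0,0,0.03],"rotation":[0,0,0]}])

```text
time: 12.65
eef_pos: [0.6042, -0.2766, 0.0175]
eef_rot: [2.163, 2.274, 0.002]
contact_force: [-1.6, -0.3, 10.4]
width: 0.299
finger_force: 50.2
```

apply_moves(steps=[{"slide":[0,-0.005,0.015],"rotation":[0,0,0]},{"slide":[0,-0.005,0.03],"rotation":[0,0,0]},{"slide":[0,-0.005,0.03],"rotation":[0,0,0]}])

```text
time: 12.95
eef_pos: [0.6038, -0.2766, 0.0149]
eef_rot: [2.163, 2.274, 0.002]
contact_force: [-0.6, -0.4, 8.1]
width: 0.295
finger_force: 50.1
```

apply_moves(steps=[{"slide":[0,0,0.015],"rotation":[0,0,0]},{"slide":[0,0,0.03],"rotation":[0,0,0]},{"slide":[0,0,0.03],"rotation":[0,0,0]}])

```text
time: 13.25
eef_pos: [0.6035, -0.2766, 0.0121]
eef_rot: [2.163, 2.274, 0.001]
contact_force: [0.0, -1.3, 5.5]
width: 0.29
finger_force: 49.8
```

apply_moves(steps=[{"slide":[0,0,0.015],"rotation":[0,0,0]},{"slide":[0,0,0.03],"rotation":[0,0,0]},{"slide":[0,0,0.03],"rotation":[0,0,0]}])

```text
time: 13.55
eef_pos: [0.603, -0.2764, 0.0089]
eef_rot: [2.164, 2.275, 0.001]
contact_force: [2.5, -1.6, 1.8]
width: 0.297
finger_force: 49.4
```

apply_moves(steps=[{"slide":[0,0.008,0.01],"rotation":[0,0,0]},{"slide":[0,0.008,0.02],"rotation":[0,0,0]},{"slide":[0,0.008,0.02],"rotation":[0,0,0]}])

```text
time: 13.85
eef_pos: [0.6028, -0.276, 0.0067]
eef_rot: [-2.165, -2.276, 0.0]
contact_force: [2.5, -1.7, -1.6]
width: 0.297
finger_force: 49.1
```

apply_moves(steps=[{"slide":[0,0,0.01],"rotation":[0,0,0]},{"slide":[0,0,0.015],"rotation":[0,0,0]},{"slide":[0,0,0.015],"rotation":[0,0,0]}])

```text
time: 14.15
eef_pos: [0.6031, -0.2757, 0.0058]
eef_rot: [-2.165, -2.277, -0.001]
contact_force: [3.3, -1.0, -1.5]
width: 0.297
finger_force: 49.0
```

apply_moves(steps=[{"slide":[0,0.012,0.01],"rotation":[0,0,0]},{"slide":[0,0.012,0.012],"rotation":[0,0,0]},{"slide":[0,0.012,0.012],"rotation":[0,0,0]}])

```text
time: 14.45
eef_pos: [0.6036, -0.2756, 0.0049]
eef_rot: [-2.165, -2.276, 0.0]
contact_force: [0.6, 0.1, -0.3]
width: 0.296
finger_force: 49.1
```

apply_moves(steps=[{"slide":[0,0,0.01],"rotation":[0,0,0]},{"slide":[0,0,0.012],"rotation":[0,0,0]},{"slide":[0,0,0.012],"rotation":[0,0,0]}])

```text
time: 14.75
eef_pos: [0.6037, -0.2757, 0.0048]
eef_rot: [-2.165, -2.276, 0.0]
contact_force: [-1.5, 1.3, 7.1]
width: 0.294
finger_force: 49.9
```

apply_moves(steps=[{"slide":[0,-0.004,0.01],"rotation":[0,0,0]},{"slide":[0,-0.004,0.01],"rotation":[0,0,0]},{"slide":[0,-0.004,0.01],"rotation":[0,0,0]}])

```text
time: 15.05
eef_pos: [0.6037, -0.2757, 0.0047]
eef_rot: [-2.165, -2.276, 0.0]
contact_force: [-2.1, 1.9, 11.5]
width: 0.29
finger_force: 50.4
```

```bash
python3 -c "
from h import *
o=get_obs();print({k:np.round(v,4).tolist() for k,v in o.items()})"
```

```text
{'time': 15.05, 'qpos': [0.5496, 0.8084, -0.2825, 1.5888, 0.289, 0.7858, 0.1947], 'dq': [-0.0007, -0.0012, -0.0006, 0.0012, 0.0004, -0.0025, -0.0006], 'tau': [0.5061, -58.9201, -3.1312, -18.7537, 0.2604, -0.9642, -0.1423], 'eef_pos': [0.6037, -0.2757, 0.0047], 'eef_rot': [-2.165, -2.2764, 0.0], 'contact_force': [-2.1375, 1.8831, 11.4501], 'wrist_torque': [0.403, 0.5628, 0.1372], 'finger_force': 50.3657, 'width': 0.2903}
```

apply_moves(steps=[{"slide":[0,0,-0.015],"rotation":[0,0,0]},{"slide":[-0.025,0,-0.02],"rotation":[0,0,0]},{"slide":[-0.04,0,-0.02],"rotation":[0,0,0]},{"slide":[-0.04,0,-0.02],"rotation":[0,0,0]}])

```text
time: 15.45
eef_pos: [0.6038, -0.2786, 0.0049]
eef_rot: [-2.164, -2.276, -0.001]
contact_force: [-0.4, 3.2, 3.5]
width: 0.298
finger_force: 49.4
```

apply_moves(steps=[{"slide":[-0.01,0,0],"rotation":[0,0,0]},{"slide":[-0.02,0,0],"rotation":[0,0,0]},{"slide":[-0.02,0,0],"rotation":[0,0,0]}])

```text
time: 15.75
eef_pos: [0.6039, -0.2807, 0.0049]
eef_rot: [-2.165, -2.276, -0.0]
contact_force: [0.6, 3.9, 2.7]
width: 0.299
finger_force: 49.3
```

apply_moves(steps=[{"slide":[-0.01,0,0],"rotation":[0,0,0]},{"slide":[-0.015,0,0],"rotation":[0,0,0]},{"slide":[-0.015,0,0],"rotation":[0,0,0]}])

```text
time: 16.05
eef_pos: [0.6039, -0.282, 0.0049]
eef_rot: [2.165, 2.276, 0.0]
contact_force: [1.4, 3.0, 2.6]
width: 0.294
finger_force: 49.3
```

apply_moves(steps=[{"slide":[-0.01,0,0],"rotation":[0,0,0]},{"slide":[-0.015,0,0],"rotation":[0,0,0]},{"slide":[-0.015,0,0],"rotation":[0,0,0]}])

```text
time: 16.35
eef_pos: [0.604, -0.2833, 0.0049]
eef_rot: [2.165, 2.276, 0.0]
contact_force: [1.1, 3.3, 3.6]
width: 0.297
finger_force: 49.3
```

apply_moves(steps=[{"slide":[-0.01,0,0],"rotation":[0,0,0]},{"slide":[-0.015,0,0],"rotation":[0,0,0]},{"slide":[-0.015,0,0],"rotation":[0,0,0]}])

```text
time: 16.65
eef_pos: [0.604, -0.2833, 0.0049]
eef_rot: [-2.164, -2.276, -0.001]
contact_force: [-0.1, 5.2, 3.5]
width: 0.298
finger_force: 49.5
```

apply_moves(steps=[{"slide":[-0.01,0,0],"rotation":[0,0,0]},{"slide":[-0.015,0,0],"rotation":[0,0,0]},{"slide":[-0.015,0,0],"rotation":[0,0,0]}])

```text
time: 16.95
eef_pos: [0.6039, -0.2832, 0.0048]
eef_rot: [-2.162, -2.276, -0.002]
contact_force: [-1.4, 8.7, 6.5]
width: 0.295
finger_force: 49.6
```

apply_moves(steps=[{"slide":[0.01,0,0],"rotation":[0,0,0]},{"slide":[0.01,0,0],"rotation":[0,0,0]},{"slide":[0.01,0,0],"rotation":[0,0,0]},{"slide":[0.01,0,0],"rotation":[0,0,0]},{"slide":[0.01,0,0],"rotation":[0,0,0]},{"slide":[0.01,0,0],"rotation":[0,0,0]},{"slide":[0.01,0,0],"rotation":[0,0,0]}], gripper=0)

```text
time: 17.65
eef_pos: [0.604, -0.2849, 0.0048]
eef_rot: [2.165, 2.276, -0.0]
contact_force: [-0.1, 0.5, -0.7]
width: 1.001
finger_force: 0.0
```

apply_moves(steps=[{"slide":[0,0,-0.2],"rotation":[0,0,0]},{"slide":[0,0,-0.6],"rotation":[0,0,0]},{"slide":[0,0,-1],"rotation":[0,0,0]},{"slide":[0,0,-1],"rotation":[0,0,0]}])

```text
time: 18.05
eef_pos: [0.608, -0.2861, 0.0912]
eef_rot: [2.159, 2.27, 0.006]
contact_force: [0.4, 0.3, 0.1]
width: 0.998
finger_force: 0.0
```

```bash
python3 - <<'E'
from h import *
o=get_obs();print({k:np.round(v,4).tolist() for k,v in o.items()})
hx=np.array([-.052,.999,0]);c=np.array([.6035,-.2833,.0591])
f,K,W=grab("wrist");cv2.imwrite("pics/e.png",f[:,:,::-1])
hs=cv2.cvtColor(f,cv2.COLOR_RGB2HSV);r=((hs[...,0]<6)|(hs[...,0]>174))&(hs[...,1]>170)&(hs[...,2]>70)
n,l,s,ce=cv2.connectedComponentsWithStats(r.astype(np.uint8));i=np.argsort(-s[1:,4])[:2]+1;print(s[i].tolist(),ce[i].round(1).tolist())
print("cap end, cap root",[proj(K,W,c+d*hx+[0,0,.0]).round(1).tolist() for d in(.049,.019,-.049)])
# foot end: bright column profile
for y in range(200,330,6):print(y,f[y,262:292:6].mean(1).astype(int).tolist(),end=';')
E
```

```text
{'time': 18.05, 'qpos': [0.5801, 0.7022, -0.3126, 1.5458, 0.2521, 0.9237, 0.2359], 'dq': [-0.0053, 0.0509, 0.0138, 0.0462, 0.0109, -0.045, -0.009], 'tau': [0.4147, -62.2544, -4.2686, -21.6932, -0.1059, 0.6427, 0.0872], 'eef_pos': [0.608, -0.2861, 0.0912], 'eef_rot': [2.1592, 2.2696, 0.0055], 'contact_force': [0.3716, 0.2564, 0.0919], 'wrist_torque': [-0.0421, -0.0017, -0.0023], 'finger_force': 0.0, 'width': 0.9984}
[[254, 156, 35, 45, 1371], [456, 123, 14, 15, 160]] [[270.7, 177.6], [462.4, 129.7]]
cap end, cap root [[268.4, 156.8], [268.8, 197.1], [269.7, 276.5]]
200 [65, 111, 112, 121, 158];206 [116, 124, 117, 209, 159];212 [68, 72, 72, 67, 57];218 [54, 72, 71, 53, 37];224 [46, 46, 61, 39, 34];230 [67, 70, 68, 67, 56];236 [67, 70, 73, 69, 43];242 [67, 60, 59, 66, 55];248 [57, 54, 57, 52, 54];254 [69, 71, 73, 68, 64];260 [113, 123, 122, 112, 77];266 [116, 116, 122, 115, 77];272 [115, 122, 120, 113, 76];278 [114, 121, 120, 114, 192];284 [103, 124, 123, 178, 236];290 [235, 235, 236, 236, 236];296 [235, 235, 235, 235, 235];302 [235, 235, 235, 235, 235];308 [235, 236, 235, 236, 235];314 [235, 235, 236, 235, 235];320 [235, 236, 235, 234, 235];326 [235, 235, 235, 235, 236];
```

apply_moves(steps=[{"slide":[0,0,-0.4],"rotation":[0,0,0]},{"slide":[0,0,-0.6],"rotation":[0,0,0]},{"slide":[0,0,-0.6],"rotation":[0,0,0]},{"slide":[0,0,-0.6],"rotation":[0,0,0]}])

```text
time: 18.5
eef_pos: [0.6038, -0.2847, 0.1325]
eef_rot: [-2.165, -2.276, 0.0]
contact_force: [0.9, -0.4, -0.3]
width: 1.001
finger_force: 0.0
```

```bash
python3 -c "
from h import *
print(workorder.sign_off())"
```

```text
the job is handed in; nothing more can be done
None
```

The glue stick is pressed home in both clips with its foot against the stop, and the job was handed in at 18.5 s. Readings on the holder stayed under 12 N, but a fingertip touch on the stick in its rest, to find the true tip height, briefly read about 24 N.

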